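Carriage brake lever check

TASK

Check the fixture carriage's brake: with the outside of your fingers press the longer hand lever gently in towards the grip bar until it stops, keep it there for a good second, and let it spring fully out again. Then press the button on the white box all the way down to log the check, and let it come up. Do not grip or lift anything, do not touch the grip bar, and leave the shorter lever and the things lying around as they are.

Things in the scene. Friction and masses are not known exactly. Their poses are not given: they have to be found in the camera images.
- carriage: fixed fixture carriage: dark steel plate on two rails, 320 mm wide (its y), 300 mm deep (its x from -130 to +170 mm), with a black nest. Origin on the table under it, z up. Its -x side faces the robot and carries the bar and the two levers. Nothing on it is higher than 130 mm above the table
- grip_bar: fixed round rubber-covered bar, 24 mm thick, 296 mm long, level, along the carriage's y between two brackets; origin at its middle, 108 mm above the table, axes as the carriage's
- brake_lever (a joint): turn of the longer hand lever about its upright pivot, towards the bar (carriage +x). 0 rad = out, sprung rest, parallel to the bar and 63 mm in front of it (centre to centre); grows as pressed; fixed stop at 0.20 rad, where its ball end is still 9 mm short of the bar. Spring return: at brake_face the push needed is about 2.5 N at first, 5 N at the stop
- brake_face (a point): point on the outer (robot-side) face of the longer lever, 110 mm from its pivot, 40 mm short of the ball centre, 108 mm above the table, mid-height of the blade; moves with the lever, about 22 mm in a full press. Its x axis points into the blade (pressing direction), y along the blade to the ball end, z up
- brake_pivot (a point): pivot axis of the longer lever, at its right end seen from the robot (carriage x -118, y -138 mm), 108 mm up. In lever axes brake_face lies at x -6, y +110 mm from it. The lever is a straight level aluminium blade 12 mm thick, 22 mm high (97 to 119 mm above the table), 150 mm from pivot to the centre of its 25 mm ball end
- lock_lever (a joint): the shorter hand lever, at the left end of the bar, same materials and height, 55 mm from pivot to ball end; sprung. 0 rad at rest, grows when pressed to the bar, up to 0.30. To be left alone
- lock_tip (a point): centre of the shorter lever's ball end; axes as the carriage's at rest
- button_box: white push-button box fixed to the table, 100 x 80 x 45 mm, with one round button on top; origin at centre of underside, z up. It stands left or right in front of the carriage
- log_button (a joint): the button's travel in m: 0 up, 0.006 fully down; sprung, about 5 N fully down
- log_button_top (a point): centre of the button's round top face (grey, 32 mm across), 67 mm above the table and 10 mm above the black ring (48 mm across) round it; pressed straight down
- parts_tray: small black divided tray, 120 x 90 x 35 mm, origin at centre of underside. Loose bystander
- dispenser: white plastic bottle, 60 mm across, 130 mm tall, standing; origin at centre of underside. Loose bystander
- jar: amber jar with metal lid, 56 mm across, 60 mm tall; origin at centre of underside. Loose bystander
- screwdriver: screwdriver lying flat in front of the robot, about 200 mm long; origin under its middle, x along its length. Loose bystander
- spanner: steel spanner lying flat, 180 mm long; origin under its middle, x along its length. Loose bystander
- tape_roll: cardboard roll lying flat, 90 mm across, 18 mm high; origin at centre of underside. Loose bystander
- dowel: small steel flanged pin standing on the table in front of the levers, 32 mm across, 34 mm tall; origin at centre of underside. Loose bystander
- cover_block: aluminium block 50 x 30 x 25 mm resting on the carriage behind the bar; origin at centre of underside. Loose bystander
Mind the look-alikes: they are no part of the job. What is shaped like the button_box but blue is not meant.

How it is judged:
By the outcome, as a careful person would: the job done as asked, in the order asked, and still so for the second after the job is handed in, with the robot touching nothing.
It also fails if it takes over 53 s, if anything falls off the work surface, if the arm or the gripper's body presses on something with over 40 N, if the wrist force passes 120 N, or if a joint passes its speed limit or range.

ROBOT

A 7-joint arm with a two-finger parallel gripper is mounted at the origin on the work surface. World frame = base frame: x ahead of the robot, y to its left, z up, the work surface at z = 0. Lengths are in m, angles in rad, forces in N, time in s.
With the tool pointing down it reaches from about 0.35 to 0.9 m from the base axis. Payload 7.2 kg.
Tool frame: the origin (TCP) lies midway between the tips of the shut fingers; the grasp point (between the pads) lies 19 mm behind it; z points along the fingers, y is the line along which they close (so a half turn about z gives the same grasp; the last joint's range is limited). The gripper opens to 85 mm and grips with 20 to 120 N. Pads are 22 mm wide; open, the fingers measure 114 mm over their backs; the gripper's body (76 mm by 85 mm) begins 54 mm behind the grasp point. The pads swing forward as they close: fully open they stand 13 mm farther back than shut.
Start: joints at [-1.317, 0.411, -0.013, 1.596, 0.006, 1.134, -0.082], TCP at [0.198, 0.593, 0.211] pointing down, gripper open.
Joint ranges: [-2.95, 2.95], [-0.29, 1.99], [-1.47, 1.44], [0.14, 2.54], [-1.03, 4.17], [0.13, 1.85], [-2.86, 2.86]. Speed limits (rad/s): [2.39, 2.39, 3.01, 3.01, 3.14, 3.14, 3.14].

INTERFACE

Orientations are given as a unit quaternion [x, y, z, w].
In Python, from station import manip, viewer, job_done gives the robot as it stands. The module is installed in compiled form; this text tells all that it offers.
- The arm moves only by the tool carry_out, never from a script. Its argument "motion" is a list of rows, each a list of 7 numbers: the turn, a rotation vector about the tool's x, y, z in units of 4 degrees (1.0 is 4 degrees), then the shift along the tool's x, y, z in units of 0.5 m (1.0 is 0.5 m), then the opening, from 0 (shut) to 1 (fully open). In form: [[ax, ay, az, x, y, z, gripper], ...]. A call has 1 to 5 rows; each row shifts and turns the commanded pose from where the row before left it, along the tool's axes as they then stand; what a row does not reach is not made up. A row lasts 1/12 s, in which the tool goes at most 41.7 mm and 7.16 degrees, less where a joint would pass 70% of its speed; a pose out of reach is approached as far as the arm can. A call with a number of a shift or a turn outside -1 to 1 is refused whole. A call with a gripper value outside its range is refused whole. The fingers move at their own pace and stop on an object; the grip force is fixed at half the most. Time passes only in rows, so rows that do not move let the fingers close. It gives the time, the measured TCP pose, the force, the opening and the grip force at its end, in the units of the state.
- manip.observe(): the state, without advancing time (a new reading comes with each control period).
- viewer.read_camera(name): name is "scene" or "top"; returns (picture, depth): 480x640x3 uint8, red, green, blue; 480x640 float32, m along the optical axis (not along the pixel's ray), 0 where there is no reading.
- viewer.camera_info(name): a dict with "intrinsics" (3x3 intrinsics, pixels), "R" (3x3) and "t" (3): a world point X has camera coordinates R X + t. Camera axes: x right, y down, z forward; pixel columns grow to the right and rows downward; lengths in m; the calibration is good to about 2 mm. A picture is of the moment at which its call begins. camera_info takes no time and is no camera call.
- job_done(): hands the job in; it is judged then, once.
Trained networks look in the newest picture that a camera, given by its name, has taken for a name from the list of things; names that differ only in an ending like _2 or _b are one class to them, and where a whole thing is asked for, a point or a joint stands for the part that bears it (a point fixed in the world has none). Each returns a list of dicts, best first, with "p" (0 to 1); they miss things now and then, are a little off and sometimes report something else, mostly with a low value. They report only what shows in the picture. A call takes as long as a camera call. They do not tell look-alikes from the thing itself.
- viewer.look_for(camera, name): "bbox" ([left, top, right, bottom] in pixels, round what is visible of it).
- viewer.masks_of(camera, name): "pixels" (480x640 bool, what is visible of it) and "bbox" ([left, top, right, bottom] in pixels, round what is visible of it).
The state is a dict: "time_s": time; "joints": joint angles; "qvel": joint speeds; "tau": joint torques, N m; "tool_pos": TCP position; "ee_rot": TCP orientation; "wrist_force": force on the tool from outside, world axes, zero at the start; "torque": the same for the moment, N m; "width": finger opening in m; "gripper_force": force on a finger pad.
Only numpy, scipy, OpenCV 4.12 (cv2) and the standard library are available. Lean on these libraries where they do the work, as an engineer would, in place of code of your own. Each camera call takes 0.05 s, during which the arm holds its last target. There are 200 camera calls.

## Working session

There is one attempt and no reset: what is moved stays moved. The work goes in short steps, Python scripts to look and compute and a tool call to move; the robot and the scene stay as the last step left them, time stands still between calls to the robot, and variables do not carry over. Pictures are saved under pics/ and viewed, at most 10 in all, crops included, and the job is handed in when it is done.

Besides the shell and the picture viewer there is one more tool, called after ">>>" as a command line: name --pt "numbers of a row" for each row, then --argument value for the rest. carry_out: Moves the arm, as the interface text tells. Its arguments: {"type":"object","properties":{"motion":{"type":"array","items":{"type":"array","items":{"type":"number","minimum":-1,"maximum":1}}}},"required":["motion"]}

```bash
mkdir -p pics; cat > h.py <<'E'
import numpy as np, cv2
from station import manip, viewer, job_done
def cloud(name):
    p,d=viewer.read_camera(name); c=viewer.camera_info(name)
    K=np.array(c["intrinsics"]);R=np.array(c["R"]);t=np.array(c["t"])
    v,u=np.mgrid[0:480,0:640]
    X=np.stack([(u-K[0,2])/K[0,0]*d,(v-K[1,2])/K[1,1]*d,d],-1)
    W=(X-t)@R
    W[d==0]=np.nan
    return p,W
E
python3 - <<'E'
from h import *
for n in ("scene","top"):
    p,W=cloud(n); cv2.imwrite(f"pics/{n}0.png",p[:,:,::-1]); np.save(n+".npy",W)
    for k in ("brake_lever","lock_lever","log_button_top","button_box","grip_bar","carriage","dowel","jar","dispenser"):
        for m in viewer.masks_of(n,k)[:3]:
            if m["p"]<.2: continue
            P=W[m["pixels"]]; print(n,k,round(m["p"],2),np.round(m["bbox"]),np.round(np.nanmedian(P,0),3),np.round(np.nanpercentile(P,[2,98],axis=0),3).tolist())
s=manip.observe();print(s)
E
```

```text
scene brake_lever 0.62 [259. 222. 296. 284.] [ 0.571 -0.013  0.118] [[0.53, -0.127, -0.001], [0.593, 0.077, 0.126]]
scene lock_lever 0.61 [297. 302. 320. 336.] [0.604 0.174 0.119] [[0.558, 0.129, 0.002], [0.617, 0.201, 0.127]]
scene log_button_top 0.56 [328. 133. 342. 146.] [ 0.188 -0.328  0.065] [[0.171, -0.347, 0.055], [0.201, -0.316, 0.07]]
scene log_button_top 0.42 [280. 160. 288. 169.] [ 0.369 -0.316  0.065] [[0.355, -0.333, 0.057], [0.38, -0.307, 0.069]]
scene log_button_top 0.41 [232. 192. 248. 204.] [ 0.534 -0.261  0.065] [[0.52, -0.279, 0.058], [0.548, -0.251, 0.068]]
scene button_box 0.96 [313. 134. 350. 168.] [ 0.202 -0.315  0.042] [[0.134, -0.371, 0.004], [0.243, -0.278, 0.067]]
scene button_box 0.79 [262. 158. 304. 192.] [ 0.379 -0.302  0.042] [[0.311, -0.361, 0.005], [0.423, -0.267, 0.067]]
scene grip_bar 0.62 [236. 236. 288. 336.] [0.647 0.058 0.118] [[0.614, -0.086, 0.109], [0.674, 0.171, 0.122]]
scene carriage 0.7 [156. 227. 320. 405.] [0.72  0.057 0.048] [[0.569, -0.122, 0.013], [0.851, 0.197, 0.125]]
scene dowel 0.59 [327. 227. 374. 280.] [ 0.386 -0.009  0.021] [[0
[... 2349 characters left out ...]
time_s': 1.0, 'joints': array([-1.31721384,  0.41106065, -0.01271651,  1.59620033,  0.00560302,
        1.13431886, -0.08221472]), 'qvel': array([-0.00057386, -0.0015213 , -0.00094647, -0.00028321, -0.00110158,
        0.00101208,  0.00107311]), 'tau': array([-2.80373351e-04, -6.00433660e+01,  6.80735260e-01, -2.99739772e+01,
        1.38974574e-02,  2.23536190e-03,  1.32640746e-06]), 'tool_pos': array([0.19766344, 0.59291881, 0.2113218 ]), 'ee_rot': array([1.60192562e-01, 9.87085783e-01, 2.42839062e-05, 2.38492694e-07]), 'wrist_force': array([-0.49142278,  0.21292028,  0.96262683]), 'torque': array([-0.01757332,  0.03010384,  0.00991705]), 'gripper_force': 0.0, 'width': 0.08544680484939536}
```

View pics/scene0.png

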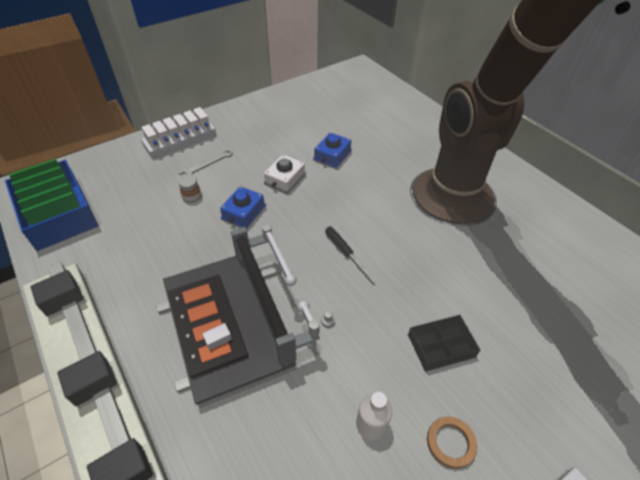

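View pics/top0.png

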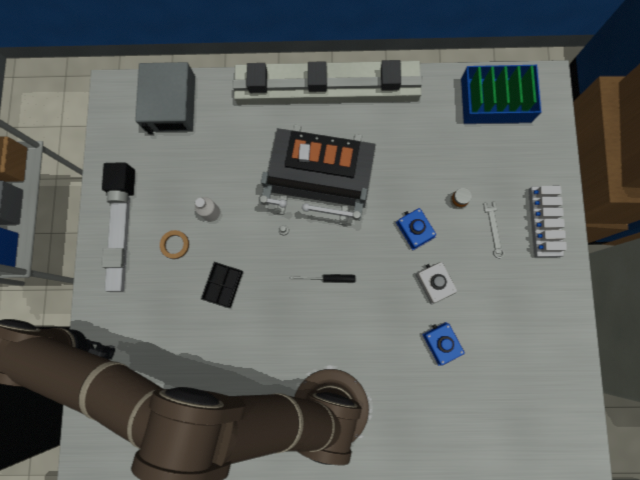

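The middle box of the three, at top (437,282), is white; the other two are blue. The long lever spans top (305,210)–(358,217), and the dowel stands at (283,230). Next I'll fit the geometry.

```bash
python3 - <<'E'
from h import *
for n in ("scene","top"):
    W=np.load(n+".npy"); 
    def sel(k,c):
        ms=viewer.masks_of(n,k); return [m for m in ms if m["p"]>.3]
    p,W=cloud(n)
    for k,lo in (("grip_bar",.117),("brake_lever",.115)):
        P=W[sel(k,0)[0]["pixels"]]; P=P[(P[:,2]>lo)&(P[:,2]<.128)]
        vx,vy,x,y=cv2.fitLine(P[:,:2].astype(np.float32),cv2.DIST_HUBER,0,.001,.001).ravel()
        s=(P[:,:2]-[x,y])@[vx,vy]
        print(n,k,len(P),"ang of dir",np.degrees(np.arctan2(vx,vy)),"pt",x,y,"ends",np.array([x,y])+np.outer(np.percentile(s,[1,99]),[vx,vy]))
    B=(np.abs(W[...,0]-.367)<.04)&(np.abs(W[...,1]+.32)<.04)&(W[...,2]>.062)&(W[...,2]<.075)
    print(n,"button",B.sum(),np.nanmean(W[B],0),np.ptp(W[B],0))
    V=(W[...,2]>.088)&(W[...,2]<.14)&(W[...,0]>.5)&(W[...,0]<.72)&(abs(W[...,1]-.03)<.22)
    im=np.full((440,480),0,np.uint8)
    for q in W[V]:
        r=int((.72-q[0])*2000);c=int((.26-q[1])*1000)
        cv2.circle(im,(c,r),2,int((q[2]-.088)*4500+40),-1)
    cv2.imwrite(f"pics/h_{n}.png",im)
a=cv2.imread("pics/scene0.png")[200:360,200:400]; b=cv2.imread("pics/top0.png")[110:260,240:400]
cv2.imwrite("pics/crop.png",np.hstack([cv2.resize(a,(400,320)),cv2.resize(b,(400,320))]))
E
```

```text
scene grip_bar 772 ang of dir 10.498477 pt 0.64564 0.05557804 ends [[ 0.6184985  -0.09088621]
 [ 0.66753658  0.17373885]]
scene brake_lever 365 ang of dir 10.427456 pt 0.5706111 -0.0049780887 ends [[ 0.55560308 -0.08653034]
 [ 0.58550431  0.07595007]]
scene button 66 [ 0.36588621 -0.31852819  0.06591784] [0.03103663 0.03000101 0.00882659]
top grip_bar 314 ang of dir 10.855757 pt 0.64119077 0.029371936 ends [[ 0.61674783 -0.09808841]
 [ 0.66760397  0.16710642]]
top brake_lever 187 ang of dir 10.692257 pt 0.5629908 -0.04159344 ends [[ 0.55339711 -0.09240419]
 [ 0.58352758  0.06717506]]
top button 80 [ 0.36470836 -0.32604269  0.06565834] [0.03815313 0.02903764 0.01017997]
```

View pics/crop.png

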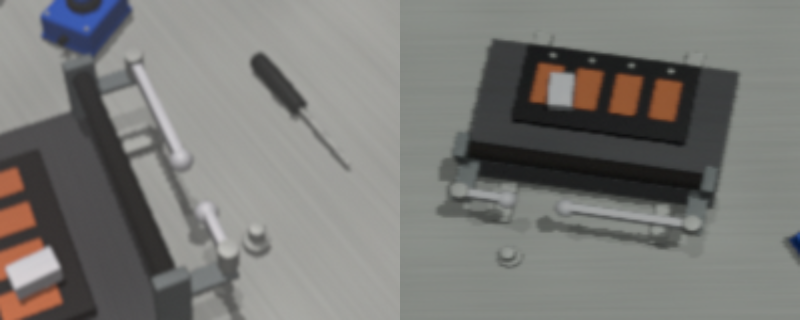

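View pics/h_top.png

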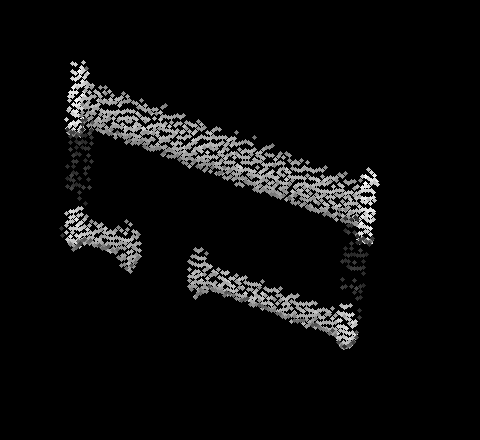

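The lever runs along yaw −10.6°, with brake_face at about (0.570, 0.025). I'll move to a standoff in front of it, closing the fingers on the way.

>>> carry_out --pt "0 0 0 -0.0593 -0.0537 0 0" --pt "0 0 0 -0.0593 -0.0537 0 0" --pt "0 0 0 -0.0593 -0.0537 0 0" --pt "0 0 0 -0.0593 -0.0537 0 0" --pt "0 0 0 -0.0593 -0.0537 0 0"

```text
time_s: 1.72
tool_pos: [0.2965, 0.417, 0.2114]
ee_rot: [0.16, 0.987, 0.0, 0.0]
wrist_force: [0.6, 0.1, 0.0]
width: 0.0256
gripper_force: 0.0
```

>>> carry_out --pt "0 0 0 -0.0593 -0.0537 0 0" --pt "0 0 0 -0.0593 -0.0537 0 0" --pt "0 0 0 -0.0593 -0.0537 0 0" --pt "0 0 0 -0.0593 -0.0537 0 0" --pt "0 0 0 -0.0593 -0.0537 0 0"

```text
time_s: 2.13
tool_pos: [0.3947, 0.2427, 0.2117]
ee_rot: [0.16, 0.987, 0.0, 0.0]
wrist_force: [1.2, 0.2, -0.1]
width: 0.0005
gripper_force: 0.0
```

>>> carry_out --pt "0 0 0 -0.0593 -0.0537 0 0" --pt "0 0 0 -0.0593 -0.0537 0 0" --pt "0 0 0 -0.0593 -0.0537 0 0" --pt "0 0 0 -0.0593 -0.0537 0 0" --pt "0 0 0 -0.0593 -0.0537 0 0"

```text
time_s: 2.55
tool_pos: [0.493, 0.0683, 0.2117]
ee_rot: [0.16, 0.987, 0.0, 0.0]
wrist_force: [0.3, 0.1, 0.5]
width: 0.0001
gripper_force: 0.0
```

>>> carry_out --pt "0 0 1 0 0 0 0" --pt "0 0 1 0 0 0 0" --pt "0 0 1 0 0 0 0" --pt "0 0 1 0 0 0 0" --pt "0 0 1 0 0 0 0"

```text
time_s: 2.97
tool_pos: [0.4923, 0.07, 0.2114]
ee_rot: [0.331, 0.944, 0.0, 0.0]
wrist_force: [-0.8, -0.8, -0.1]
width: 0.0002
gripper_force: 0.0
```

>>> carry_out --pt "0 0 1 0 0 0 0" --pt "0 0 1 0 0 0 0" --pt "0 0 1 0 0 0 0" --pt "0 0 1 0 0 0 0" --pt "0 0 1 0 0 0 0"

```text
time_s: 3.38
tool_pos: [0.4923, 0.0702, 0.2114]
ee_rot: [0.49, 0.872, 0.0, 0.0]
wrist_force: [0.6, -0.2, -0.3]
width: 0.0002
gripper_force: 0.0
```

>>> carry_out --pt "0 0 1 0 0 0 0" --pt "0 0 1 0 0 0 0" --pt "0 0 1 0 0 0 0" --pt "0 0 1 0 0 0 0" --pt "0 0 1 0 0 0 0"

```text
time_s: 3.8
tool_pos: [0.4922, 0.0703, 0.2114]
ee_rot: [0.634, 0.774, 0.0, 0.0]
wrist_force: [1.0, 0.1, 0.2]
width: -0.0001
gripper_force: 0.0
```

>>> carry_out --pt "0 0 1 0 0 0 0" --pt "0 0 1 0 0 0 0" --pt "0 0 1 0 0 0 0" --pt "0 0 1 0 0 0 0" --pt "0 0 1 0 0 0 0"

```text
time_s: 4.22
tool_pos: [0.4923, 0.0702, 0.2114]
ee_rot: [0.758, 0.652, 0.0, -0.0]
wrist_force: [0.1, -0.3, 0.2]
width: -0.0
gripper_force: 0.0
```

```bash
cat >> h.py <<'E'
from scipy.spatial.transform import Rotation as Rn
def st(goal=None):
    s=manip.observe(); R=Rn.from_quat(s["ee_rot"]).as_matrix()
    print("t",s["time_s"],"pos",np.round(s["tool_pos"],4),"ytool az",np.degrees(np.arctan2(R[1,1],R[0,1])),"tilt",np.round(R[:,2],3),"F",np.round(s["wrist_force"],2),"w",s["width"])
    if goal is not None: print("tool shift units",np.round(R.T@(np.array(goal)-s["tool_pos"])/.5,4))
E
python3 -c "
from h import *
st([.512,.036,.211])"
```

```text
t 4.2167 pos [0.4923 0.0702 0.2114] ytool az -8.63384567779503 tilt [ 0.  0. -1.] F [ 0.13 -0.34  0.23] w -4.588154981443781e-05
tool shift units [-0.0618  0.0493  0.0008]
```

>>> carry_out --pt "0 0 0.5 -0.062 0.049 0 0" --pt "0 0 0 0 0 0.06 0" --pt "0 0 0 0 0 0.06 0" --pt "0 0 0 0 0 0.06 0" --pt "0 0 0 0 0 0.06 0"

```text
time_s: 4.63
tool_pos: [0.5122, 0.0359, 0.0903]
ee_rot: [0.769, 0.64, 0.001, 0.0]
wrist_force: [0.0, 0.1, -0.4]
width: -0.0001
gripper_force: 0.0
```

```bash
python3 - <<'E'
from h import *
p,W=cloud("scene");q,_=cloud("top")
cv2.imwrite("pics/c2.png",np.hstack([cv2.resize(p[180:340,220:380],(400,400)),cv2.resize(q[150:290,260:400],(400,400))])[:,:,::-1])
st([.535,.0316,.0915])
E
```

```text
t 4.7333 pos [0.5088 0.0357 0.0877] ytool az -10.426089255903873 tilt [-0.007 -0.002 -1.   ] F [-0.01 -0.06  0.66] w -0.0001565854430770848
tool shift units [ 0.0014  0.053  -0.008 ]
```

View pics/c2.png

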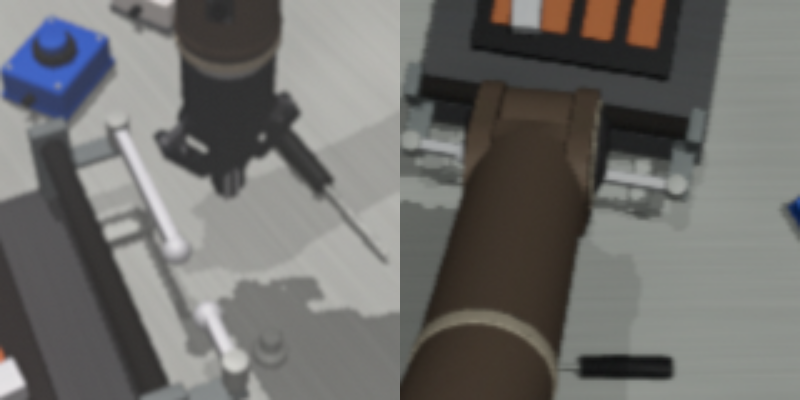

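The fingers are shut, upright and short of the lever in both views: scene crop fingertip at (230,185), ball at (178,250). I'll approach slowly.

>>> carry_out --pt "0 0 0 0.001 0.02 -0.008 0" --pt "0 0 0 0 0.02 0 0" --pt "0 0 0 0 0.013 0 0" --pt "0 0 0 0 0 0 0"

```text
time_s: 5.07
tool_pos: [0.5405, 0.0314, 0.0968]
ee_rot: [0.769, 0.64, 0.001, 0.001]
wrist_force: [0.4, -0.0, 0.1]
width: -0.0
gripper_force: 0.0
```

>>> carry_out --pt "0 0 0 0 0.01 0 0" --pt "0 0 0 0 0.01 0 0" --pt "0 0 0 0 0 0 0"

```text
time_s: 5.32
tool_pos: [0.5489, 0.0297, 0.0957]
ee_rot: [0.769, 0.64, 0.0, 0.0]
wrist_force: [0.4, 0.3, 0.0]
width: 0.0001
gripper_force: 0.0
```

>>> carry_out --pt "0 0 0 0 0.006 0 0" --pt "0 0 0 0 0.006 0 0" --pt "0 0 0 0 0 0 0"

```text
time_s: 5.57
tool_pos: [0.5543, 0.0286, 0.0953]
ee_rot: [0.769, 0.64, 0.0, 0.0]
wrist_force: [0.0, -0.1, -1.0]
width: 0.0003
gripper_force: 0.0
```

>>> carry_out --pt "0 0 0 0 0.005 0 0" --pt "0 0 0 0 0.005 0 0" --pt "0 0 0 0 0 0 0"

```text
time_s: 5.82
tool_pos: [0.5592, 0.0277, 0.0953]
ee_rot: [0.769, 0.64, 0.0, 0.0]
wrist_force: [-0.5, -0.4, -0.0]
width: 0.0002
gripper_force: 0.0
```

```bash
python3 - <<'E'
from h import *
st([.5554,.0276,.0915])
p,W=cloud("scene");q,_=cloud("top")
cv2.imwrite("pics/c3.png",cv2.resize(p[200:320,230:350],(500,500))[:,:,::-1])
E
```

```text
t 5.8167 pos [0.5592 0.0277 0.0953] ytool az -10.43907342333798 tilt [ 0. -0. -1.] F [-0.54 -0.44 -0.03] w 0.00017477152618002395
tool shift units [-0.0017 -0.0074  0.0077]
```

View pics/c3.png

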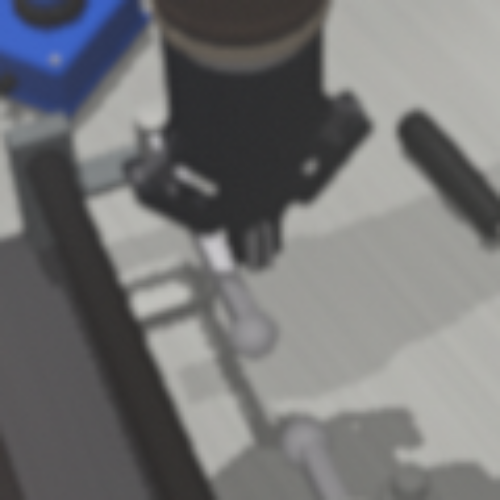

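The fingertip at (255,260) is right beside the blade, about 40 mm short of the ball at (255,335), with no contact force yet. I'll press on gently.

>>> carry_out --pt "0 0 0 0 0.004 0.004 0" --pt "0 0 0 0 0.004 0.002 0" --pt "0 0 0 0 0 0 0"

```text
time_s: 6.17
tool_pos: [0.563, 0.0272, 0.0925]
ee_rot: [0.768, 0.64, 0.0, -0.0]
wrist_force: [-2.6, 0.4, 4.9]
width: -0.0003
gripper_force: 2.2
```

>>> carry_out --pt "0 0 0 0 0.004 0 0" --pt "0 0 0 0 0.004 0 0" --pt "0 0 0 0 0 0 0"

```text
time_s: 6.42
tool_pos: [0.5666, 0.0265, 0.0925]
ee_rot: [0.768, 0.64, -0.0, -0.0]
wrist_force: [-3.4, 1.1, 5.6]
width: 0.0001
gripper_force: 2.7
```

>>> carry_out --pt "0 0 0 0 0.004 0 0" --pt "0 0 0 0 0.004 0 0" --pt "0 0 0 0 0 0 0"

```text
time_s: 6.67
tool_pos: [0.5705, 0.0258, 0.0925]
ee_rot: [0.768, 0.64, -0.0, -0.0]
wrist_force: [-2.3, 0.7, 5.9]
width: -0.0003
gripper_force: 3.0
```

Contact has begun, but there is an upward force component, so I'll raise slightly to check it.

>>> carry_out --pt "0 0 0 0 0 -0.003 0" --pt "0 0 0 0 0 -0.003 0" --pt "0 0 0 0 0 0 0"

```text
time_s: 6.92
tool_pos: [0.5695, 0.0257, 0.0948]
ee_rot: [0.768, 0.64, -0.001, -0.001]
wrist_force: [-3.9, 0.4, -2.1]
width: 0.0
gripper_force: 1.7
```

That was only friction. I'll continue to the stop.

>>> carry_out --pt "0 0 0 0 0.004 0.001 0" --pt "0 0 0 0 0.004 0 0" --pt "0 0 0 0 0 0 0"

```text
time_s: 7.17
tool_pos: [0.5746, 0.0247, 0.0947]
ee_rot: [0.769, 0.64, -0.0, -0.0]
wrist_force: [-3.8, 0.1, -0.1]
width: -0.0
gripper_force: 1.9
```

>>> carry_out --pt "0 0 0 0 0.004 0 0" --pt "0 0 0 0 0.004 0 0" --pt "0 0 0 0 0 0 0"

```text
time_s: 7.42
tool_pos: [0.5785, 0.0239, 0.0947]
ee_rot: [0.769, 0.64, -0.0, 0.0]
wrist_force: [-4.8, -1.0, 0.5]
width: 0.0003
gripper_force: 2.1
```

>>> carry_out --pt "0 0 0 0 0.004 0 0" --pt "0 0 0 0 0 0 0"

```text
time_s: 7.58
tool_pos: [0.5803, 0.0234, 0.0947]
ee_rot: [0.769, 0.64, -0.0, 0.0]
wrist_force: [-4.7, -1.1, -1.2]
width: 0.0003
gripper_force: 2.2
```

>>> carry_out --pt "0 0 0 0 0.004 0 0" --pt "0 0 0 0 0 0 0"

```text
time_s: 7.75
tool_pos: [0.5821, 0.0229, 0.0947]
ee_rot: [0.769, 0.64, -0.0, -0.0]
wrist_force: [-4.8, -1.7, -0.9]
width: -0.0001
gripper_force: 2.3
```

>>> carry_out --pt "0 0 0 0 0.003 0 0" --pt "0 0 0 0 0 0 0"

```text
time_s: 7.92
tool_pos: [0.5834, 0.0227, 0.0946]
ee_rot: [0.769, 0.64, -0.001, -0.0]
wrist_force: [-6.6, -1.4, 1.2]
width: -0.0003
gripper_force: 2.4
```

>>> carry_out --pt "0 0 0 0 0.003 0 0" --pt "0 0 0 0 0 0 0"

```text
time_s: 8.08
tool_pos: [0.5841, 0.0224, 0.0944]
ee_rot: [0.769, 0.64, -0.001, -0.001]
wrist_force: [-7.7, -1.1, 2.8]
width: -0.0001
gripper_force: 3.4
```

The force is climbing and the motion has stalled, so the lever is at the stop. I'll add one small step and hold for about 1.7 s.

>>> carry_out --pt "0 0 0 0 0.002 0 0" --pt "0 0 0 0 0 0 0" --pt "0 0 0 0 0 0 0" --pt "0 0 0 0 0 0 0" --pt "0 0 0 0 0 0 0"

```text
time_s: 8.5
tool_pos: [0.5843, 0.0224, 0.0944]
ee_rot: [0.769, 0.64, -0.001, -0.001]
wrist_force: [-10.0, -0.5, 3.7]
width: -0.0001
gripper_force: 4.5
```

>>> carry_out --pt "0 0 0 0 0 0 0" --pt "0 0 0 0 0 0 0" --pt "0 0 0 0 0 0 0" --pt "0 0 0 0 0 0 0" --pt "0 0 0 0 0 0 0"

```text
time_s: 8.92
tool_pos: [0.5843, 0.0224, 0.0944]
ee_rot: [0.769, 0.64, -0.001, -0.001]
wrist_force: [-10.3, -0.5, 3.7]
width: -0.0004
gripper_force: 4.5
```

```bash
python3 - <<'E'
from h import *
p,W=cloud("scene"); st()
cv2.imwrite("pics/c4.png",cv2.resize(p[200:320,230:350],(500,500))[:,:,::-1])
E
```

```text
t 8.9667 pos [0.5843 0.0223 0.0944] ytool az -10.465050626141323 tilt [-0.004 -0.    -1.   ] F [-9.58 -0.38  3.67] w 0.00044298723765401744
```

View pics/c4.png

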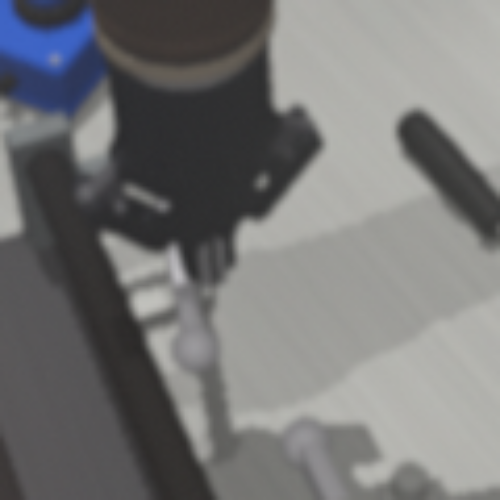

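>>> carry_out --pt "0 0 0 0 0 0 0" --pt "0 0 0 0 0 0 0" --pt "0 0 0 0 0 0 0" --pt "0 0 0 0 0 0 0" --pt "0 0 0 0 0 0 0"

```text
time_s: 9.38
tool_pos: [0.5843, 0.0224, 0.0944]
ee_rot: [0.769, 0.64, -0.001, -0.001]
wrist_force: [-9.6, -0.6, 3.3]
width: -0.0001
gripper_force: 4.5
```

>>> carry_out --pt "0 0 0 0 0 0 0" --pt "0 0 0 0 0 0 0" --pt "0 0 0 0 0 0 0" --pt "0 0 0 0 0 0 0" --pt "0 0 0 0 0 0 0"

```text
time_s: 9.8
tool_pos: [0.5843, 0.0224, 0.0944]
ee_rot: [0.769, 0.64, -0.001, -0.001]
wrist_force: [-10.7, -1.2, 3.4]
width: 0.0001
gripper_force: 4.5
```

The ball at (195,345) sits just short of the bar and the force is steady at about 10 N, so the lever is at its stop. I'll release gently.

>>> carry_out --pt "0 0 0 0 -0.01 0 0" --pt "0 0 0 0 -0.01 0 0" --pt "0 0 0 0 -0.01 0 0" --pt "0 0 0 0 -0.01 0 0" --pt "0 0 0 0 -0.01 0 0"

```text
time_s: 10.22
tool_pos: [0.562, 0.0274, 0.095]
ee_rot: [0.768, 0.64, 0.001, 0.001]
wrist_force: [0.7, -0.3, 0.1]
width: 0.0002
gripper_force: 0.0
```

>>> carry_out --pt "0 0 0 0 -0.01 0 0" --pt "0 0 0 0 -0.03 0 0" --pt "0 0 0 0 -0.05 0 0" --pt "0 0 0 0 -0.05 0 0" --pt "0 0 0 0 0 0 0"

```text
time_s: 10.63
tool_pos: [0.489, 0.0406, 0.0946]
ee_rot: [0.768, 0.64, -0.0, -0.001]
wrist_force: [-1.4, -0.4, -0.1]
width: -0.0002
gripper_force: 0.0
```

>>> carry_out --pt "0 0 0 0 0 -0.05 0" --pt "0 0 0 0 0 -0.05 0" --pt "0 0 0 0 0 -0.05 0" --pt "0 0 0 0 0 0 0"

```text
time_s: 10.97
tool_pos: [0.4966, 0.04, 0.1746]
ee_rot: [0.769, 0.64, 0.004, 0.002]
wrist_force: [0.6, -0.7, 0.3]
width: 0.0
gripper_force: 0.0
```

```bash
python3 - <<'E'
from h import *
p,W=cloud("scene")
ms=[m for m in viewer.masks_of("scene","brake_lever") if m["p"]>.3]
for m in ms[:2]:
    P=W[m["pixels"]];P=P[(P[:,2]>.115)&(P[:,2]<.128)]
    if len(P)<20: continue
    vx,vy,x,y=cv2.fitLine(P[:,:2].astype(np.float32),cv2.DIST_HUBER,0,.001,.001).ravel()
    print(len(P),m["p"],np.degrees(np.arctan(vx/vy)),x,y)
# robust button centre: grey top minus viewpoint bias; use height band + white-box fit in both cameras
for n in ("scene","top"):
    q,V=cloud(n)
    B=(np.abs(V[...,0]-.367)<.075)&(np.abs(V[...,1]+.32)<.075)
    for lo,hi in ((.035,.05),(.061,.075)):
        b=B&(V[...,2]>lo)&(V[...,2]<hi); r=cv2.minAreaRect((V[b][:,:2]*1000).astype(np.float32)); print(n,lo,b.sum(),r)
    C=viewer.camera_info(n); R=np.array(C["R"]); print("cam",-R.T@np.array(C["t"]))
st([.365,-.322,.15])
E
```

```text
377 0.74 10.44352 0.5701748 -0.006757478
scene 0.035 484 ((365.6283874511719, -319.6467590332031), (103.68081665039062, 80.55192565917969), 24.624814987182617)
scene 0.061 72 ((365.6899719238281, -318.80316162109375), (30.129480361938477, 29.630918502807617), 37.59158706665039)
cam [0.85208653 0.54781242 0.88119857]
top 0.035 676 ((365.8273010253906, -326.4770202636719), (98.8582763671875, 81.06855773925781), 25.478004455566406)
top 0.061 83 ((365.6449279785156, -327.17938232421875), (31.948762893676758, 32.23307800292969), 51.487152099609375)
cam [ 0.2327174  -0.03016737  1.51194277]
t 11.1667 pos [0.4928 0.0401 0.1694] ytool az -10.427362940328269 tilt [ 0.  0. -1.] F [-0.63  0.84 -0.4 ] w -8.807541982962167e-07
tool shift units [-0.7584 -0.1204  0.0386]
```

The lever is back at its rest angle (10.44°). Now to the white box's button at about (0.366, −0.323).

>>> carry_out --pt "0 0 0 -0.0758 -0.012 0 0" --pt "0 0 0 -0.0758 -0.012 0 0" --pt "0 0 0 -0.0758 -0.012 0 0" --pt "0 0 0 -0.0758 -0.012 0 0" --pt "0 0 0 -0.0758 -0.012 0 0"

```text
time_s: 11.58
tool_pos: [0.4277, -0.1424, 0.1689]
ee_rot: [0.768, 0.64, -0.0, -0.0]
wrist_force: [0.6, -0.5, 0.4]
width: 0.0
gripper_force: 0.0
```

>>> carry_out --pt "0 0 0 -0.0758 -0.012 0 0" --pt "0 0 0 -0.0758 -0.012 0 0" --pt "0 0 0 -0.0758 -0.012 0 0" --pt "0 0 0 -0.0758 -0.012 0 0" --pt "0 0 0 -0.0758 -0.012 0 0"

```text
time_s: 12.0
tool_pos: [0.3639, -0.3233, 0.1689]
ee_rot: [0.768, 0.64, -0.0, -0.0]
wrist_force: [0.9, 0.1, -0.2]
width: -0.0002
gripper_force: 0.0
```

>>> carry_out --pt "0 0 0 0 0 0.05 0" --pt "0 0 0 0 0 0.05 0" --pt "0 0 0 0 0 0.02 0" --pt "0 0 0 0 0 0 0" --pt "0 0 0 0 0 0 0"

```text
time_s: 12.42
tool_pos: [0.3648, -0.3217, 0.1094]
ee_rot: [0.768, 0.64, -0.001, -0.001]
wrist_force: [0.6, -1.0, 0.3]
width: -0.0001
gripper_force: 0.0
```

```bash
python3 - <<'E'
from h import *
p,W=cloud("scene");q,_=cloud("top")
cv2.imwrite("pics/c5.png",np.hstack([cv2.resize(p[110:230,220:340],(400,400)),cv2.resize(q[220:340,370:490],(400,400))])[:,:,::-1])
st([.3657,-.323,.072])
E
```

```text
t 12.5167 pos [ 0.3658 -0.3221  0.1106] ytool az -10.397844249702976 tilt [ 0.001 -0.001 -1.   ] F [ 0.03 -0.44  0.49] w -0.00024259662518514433
tool shift units [-0.0018  0.0001  0.0771]
```

View pics/c5.png

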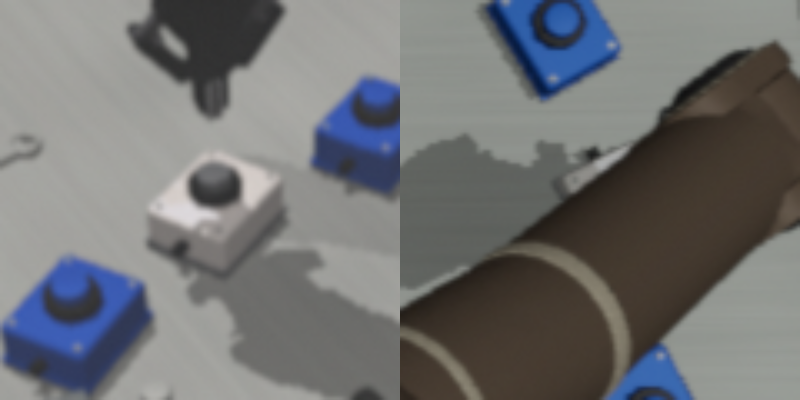

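The white box's button in the scene crop is at (215,180), directly under the fingertips at (212,112). I'll go down.

>>> carry_out --pt "0 0 0 -0.002 0 0.03 0" --pt "0 0 0 0 0 0.03 0" --pt "0 0 0 0 0 0.014 0" --pt "0 0 0 0 0 0 0" --pt "0 0 0 0 0 0 0"

```text
time_s: 12.93
tool_pos: [0.3653, -0.323, 0.0734]
ee_rot: [0.768, 0.64, 0.0, 0.0]
wrist_force: [-0.7, -0.2, 0.3]
width: -0.0002
gripper_force: 0.0
```

>>> carry_out --pt "0 0 0 0 0 0.004 0" --pt "0 0 0 0 0 0.004 0" --pt "0 0 0 0 0 0 0"

```text
time_s: 13.18
tool_pos: [0.3652, -0.3229, 0.069]
ee_rot: [0.768, 0.64, 0.0, 0.0]
wrist_force: [-0.2, -0.0, -0.2]
width: 0.0002
gripper_force: 0.0
```

>>> carry_out --pt "0 0 0 0 0 0.004 0" --pt "0 0 0 0 0 0.004 0" --pt "0 0 0 0 0 0 0"

```text
time_s: 13.43
tool_pos: [0.3649, -0.3227, 0.0645]
ee_rot: [0.768, 0.64, -0.0, -0.0]
wrist_force: [-0.3, 0.2, 0.3]
width: 0.0001
gripper_force: 0.0
```

>>> carry_out --pt "0 0 0 0 0 0.003 0" --pt "0 0 0 0 0 0.002 0" --pt "0 0 0 0 0 0 0"

```text
time_s: 13.68
tool_pos: [0.3649, -0.3228, 0.062]
ee_rot: [0.768, 0.64, -0.0, -0.0]
wrist_force: [-0.4, 0.6, 1.0]
width: -0.0002
gripper_force: 0.0
```

>>> carry_out --pt "0 0 0 0 0 0.003 0" --pt "0 0 0 0 0 0 0"

```text
time_s: 13.85
tool_pos: [0.3649, -0.3228, 0.0605]
ee_rot: [0.768, 0.64, -0.0, -0.0]
wrist_force: [-0.5, 0.6, 0.8]
width: 0.0003
gripper_force: 0.0
```

>>> carry_out --pt "0 0 0 0 0 0.003 0" --pt "0 0 0 0 0 0 0"

```text
time_s: 14.02
tool_pos: [0.3649, -0.3228, 0.0591]
ee_rot: [0.768, 0.64, -0.0, -0.0]
wrist_force: [-0.9, -1.1, 0.6]
width: -0.0001
gripper_force: 0.0
```

>>> carry_out --pt "0 0 0 0 0 0.003 0" --pt "0 0 0 0 0 0 0"

```text
time_s: 14.18
tool_pos: [0.3649, -0.3228, 0.0576]
ee_rot: [0.768, 0.64, -0.0, -0.0]
wrist_force: [0.6, -0.2, -0.3]
width: 0.0001
gripper_force: 0.0
```

>>> carry_out --pt "0 0 0 0 0 0.003 0" --pt "0 0 0 0 0 0 0"

```text
time_s: 14.35
tool_pos: [0.3649, -0.3228, 0.0561]
ee_rot: [0.768, 0.64, -0.0, -0.0]
wrist_force: [0.4, 0.5, -0.4]
width: -0.0001
gripper_force: 0.0
```

```bash
python3 - <<'E'
from h import *
p,W=cloud("scene")
cv2.imwrite("pics/c6.png",cv2.resize(p[130:200,250:320],(500,500),interpolation=2)[:,:,::-1])
st()
E
```

```text
t 14.4 pos [ 0.3649 -0.3228  0.0562] ytool az -10.440583702446602 tilt [-0.  0. -1.] F [-0.24 -0.29  0.2 ] w 0.00019887711682581465
```

View pics/c6.png

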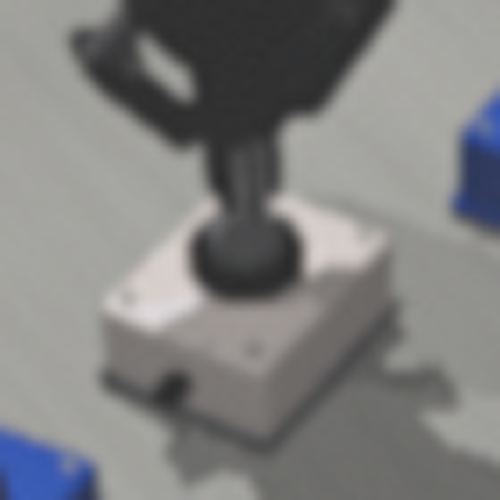

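There is no force although the TCP reads below the button top. I'll check the fingertip's real height and position from depth.

```bash
python3 - <<'E'
from h import *
p,W=cloud("scene"); c=viewer.camera_info("scene")
K=np.array(c["intrinsics"]);R=np.array(c["R"]);t=np.array(c["t"])
for X in ([.3649,-.3228,.0562],[.3657,-.323,.067],[.3657,-.3188,.067]):
    x=K@(R@np.array(X)+t); print(X,x[:2]/x[2])
for v in range(148,175,2):
    print(v,[(u,)+tuple((W[v,u]*1000).round().astype(int))+(int(p[v,u].mean()),) for u in range(280,291,4) if np.isfinite(W[v,u,0])])
E
```

```text
[0.3649, -0.3228, 0.0562] [283.66933997 163.83357357]
[0.3657, -0.323, 0.067] [283.22075523 160.93241482]
[0.3657, -0.3188, 0.067] [283.98925595 161.72549319]
148 [(280, np.int64(381), np.int64(-310), np.int64(128), 50), (284, np.int64(364), np.int64(-318), np.int64(115), 49), (288, np.int64(358), np.int64(-305), np.int64(121), 75)]
150 [(280, np.int64(380), np.int64(-311), np.int64(120), 49), (284, np.int64(365), np.int64(-316), np.int64(110), 61), (288, np.int64(354), np.int64(-313), np.int64(107), 85)]
152 [(280, np.int64(378), np.int64(-316), np.int64(109), 49), (284, np.int64(370), np.int64(-309), np.int64(110), 73), (288, np.int64(355), np.int64(-313), np.int64(101), 75)]
154 [(284, np.int64(369), np.int64(-311), np.int64(101), 75), (288, np.int64(355), np.int64(-312), np.int64(94), 76)]
156 [(280, np.int64(378), np.int64(-317), np.int64(94), 68), (284, np.int64(369), np.int64(-310), np.int64(95), 78), (288, np.int64(357), np.int64(-310), np.int64(89), 96)]
158 [(280, np.int64(379), np.int64(-316), np.int64(88), 130), (284, np.int64(370), np.int64(-311), np.int64(88), 78), (288
[... 744 characters left out ...]
)]
168 [(280, np.int64(384), np.int64(-311), np.int64(58), 48), (284, np.int64(374), np.int64(-305), np.int64(58), 52), (288, np.int64(363), np.int64(-303), np.int64(54), 46)]
170 [(280, np.int64(385), np.int64(-310), np.int64(52), 59), (284, np.int64(374), np.int64(-306), np.int64(49), 48), (288, np.int64(366), np.int64(-297), np.int64(52), 58)]
172 [(280, np.int64(385), np.int64(-311), np.int64(44), 127), (284, np.int64(377), np.int64(-303), np.int64(46), 110), (288, np.int64(365), np.int64(-300), np.int64(42), 123)]
174 [(280, np.int64(391), np.int64(-301), np.int64(46), 152), (284, np.int64(381), np.int64(-296), np.int64(45), 152), (288, np.int64(372), np.int64(-288), np.int64(47), 153)]
```

The fingertips are still about 8–15 mm above the button, because the real tips sit behind the nominal TCP. I'll keep descending in small steps.

>>> carry_out --pt "0 0 0 0 0 0.004 0" --pt "0 0 0 0 0 0.004 0" --pt "0 0 0 0 0 0 0"

```text
time_s: 14.7
tool_pos: [0.3648, -0.3227, 0.0519]
ee_rot: [0.768, 0.64, -0.0, -0.0]
wrist_force: [0.1, 0.0, -0.7]
width: -0.0005
gripper_force: 0.0
```

>>> carry_out --pt "0 0 0 0 0 0.004 0" --pt "0 0 0 0 0 0 0"

```text
time_s: 14.87
tool_pos: [0.3648, -0.3228, 0.05]
ee_rot: [0.769, 0.64, -0.0, -0.0]
wrist_force: [0.3, 0.2, 0.2]
width: -0.0001
gripper_force: 0.0
```

>>> carry_out --pt "0 0 0 0 0 0.003 0" --pt "0 0 0 0 0 0 0"

```text
time_s: 15.03
tool_pos: [0.3649, -0.3228, 0.0486]
ee_rot: [0.769, 0.64, -0.0, -0.0]
wrist_force: [-0.3, -0.3, -0.3]
width: -0.0001
gripper_force: 0.0
```

>>> carry_out --pt "0 0 0 0 0 0.003 0" --pt "0 0 0 0 0 0 0"

```text
time_s: 15.2
tool_pos: [0.365, -0.323, 0.0472]
ee_rot: [0.768, 0.64, -0.0, 0.0]
wrist_force: [-0.9, -0.2, 1.0]
width: -0.0001
gripper_force: 0.2
```

>>> carry_out --pt "0 0 0 0 0 0.003 0" --pt "0 0 0 0 0 0 0"

```text
time_s: 15.37
tool_pos: [0.3651, -0.323, 0.0457]
ee_rot: [0.768, 0.64, 0.0, 0.0]
wrist_force: [-0.9, 0.5, 2.8]
width: -0.0
gripper_force: 1.1
```

>>> carry_out --pt "0 0 0 0 0 0.003 0" --pt "0 0 0 0 0 0 0"

```text
time_s: 15.53
tool_pos: [0.3651, -0.323, 0.0442]
ee_rot: [0.768, 0.64, 0.0, 0.0]
wrist_force: [-0.1, 0.2, 3.3]
width: 0.0002
gripper_force: 1.5
```

>>> carry_out --pt "0 0 0 0 0 0.003 0" --pt "0 0 0 0 0 0 0"

```text
time_s: 15.7
tool_pos: [0.3651, -0.323, 0.0427]
ee_rot: [0.769, 0.64, 0.0, 0.0]
wrist_force: [0.4, 0.5, 5.1]
width: -0.0003
gripper_force: 1.9
```

>>> carry_out --pt "0 0 0 0 0 0.003 0" --pt "0 0 0 0 0 0 0"

```text
time_s: 15.87
tool_pos: [0.3651, -0.323, 0.0412]
ee_rot: [0.769, 0.64, 0.0, 0.0]
wrist_force: [0.2, 0.5, 5.1]
width: 0.0003
gripper_force: 2.4
```

>>> carry_out --pt "0 0 0 0 0 0.003 0" --pt "0 0 0 0 0 0 0"

```text
time_s: 16.03
tool_pos: [0.3652, -0.323, 0.0408]
ee_rot: [0.769, 0.64, 0.001, -0.0]
wrist_force: [-3.9, 3.2, 20.7]
width: -0.0001
gripper_force: 10.3
```

>>> carry_out --pt "0 0 0 0 0 0.002 0" --pt "0 0 0 0 0 0 0" --pt "0 0 0 0 0 0 0" --pt "0 0 0 0 0 0 0"

```text
time_s: 16.37
tool_pos: [0.3653, -0.323, 0.0406]
ee_rot: [0.769, 0.64, 0.001, 0.0]
wrist_force: [-6.6, 6.5, 33.1]
width: -0.0002
gripper_force: 16.5
```

The button is bottomed: the force jumped at 6 mm of travel. I'll back up and retreat.

>>> carry_out --pt "0 0 0 0 0 -0.008 0" --pt "0 0 0 0 0 -0.01 0" --pt "0 0 0 0 0 -0.03 0" --pt "0 0 0 0 0 -0.06 0" --pt "0 0 0 0 0 -0.07 0"

```text
time_s: 16.78
tool_pos: [0.3635, -0.322, 0.1272]
ee_rot: [0.769, 0.64, -0.001, -0.002]
wrist_force: [1.1, -0.4, -0.1]
width: 0.0001
gripper_force: 0.0
```

>>> carry_out --pt "0 0 0 0 0 -0.07 0" --pt "0 0 0 0 0 -0.03 0" --pt "0 0 0 0 0 0 0" --pt "0 0 0 0 0 0 0" --pt "0 0 0 0 0 0 0"

```text
time_s: 17.2
tool_pos: [0.3646, -0.3221, 0.1767]
ee_rot: [0.768, 0.64, -0.0, -0.001]
wrist_force: [0.4, 0.3, -0.4]
width: 0.0004
gripper_force: 0.0
```

```bash
python3 - <<'E'
from h import *
p,W=cloud("scene"); st()
B=(np.abs(W[...,0]-.366)<.03)&(np.abs(W[...,1]+.319)<.03)&(W[...,2]>.061)&(W[...,2]<.075)
print("button",B.sum(),np.nanmedian(W[B][:,2]))
m=viewer.masks_of("scene","brake_lever")[0]
P=W[m["pixels"]];P=P[(P[:,2]>.115)&(P[:,2]<.128)]
vx,vy,x,y=cv2.fitLine(P[:,:2].astype(np.float32),cv2.DIST_HUBER,0,.001,.001).ravel()
print(len(P),np.degrees(np.arctan(vx/vy)),x,y)
cv2.imwrite("pics/c7.png",p[:,:,::-1])
E
```

```text
t 17.25 pos [ 0.3643 -0.3221  0.1765] ytool az -10.417035014465371 tilt [-0.002  0.001 -1.   ] F [-0.12 -0.45 -0.33] w -7.497901021983756e-05
button 68 0.06609367114915712
336 10.693218 0.5649588 -0.037942335
```

View pics/c7.png

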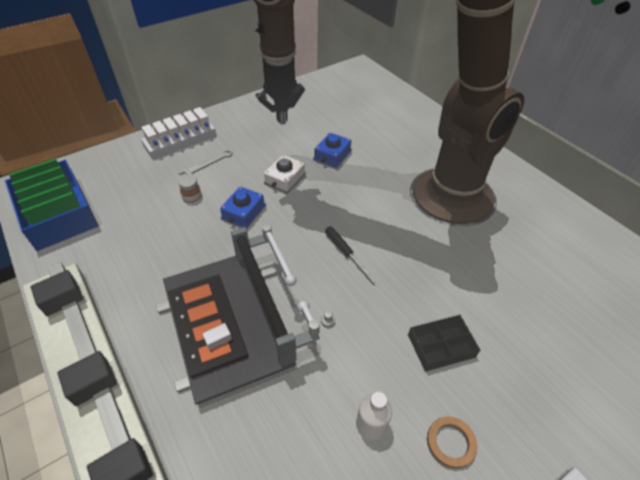

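The lever at (280,255) is back out and the button at (284,166) is up. Everything else is where it was, and the arm is clear of it all.

```bash
python3 -c "
from h import *
print(job_done())"
```

```text
the job is handed in; nothing more can be done
None
```

The long lever was pressed to its stop, held about 1.7 s and sprang fully out; then the white box's button was pressed all the way down and came back up. The job is handed in, with no verdict returned.

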